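# Switch on the battery charger at the bench socket strip

## Task

The AA battery charger plugged into the bench's socket strip is not charging: its own outlet's rocker switch and the strip's main switch (the last one, at the conduit end, with no socket behind it) are both off. Switch both on by pressing lightly, with the fingertips, on the half of each rocker that has the white dot, in either order. Leave the other outlets and their switches, the plugged-in devices and the things on the bench alone, and finish with the hand clear.

Things in the scene. Friction and masses are not known exactly. Their poses are not given: they have to be found in the camera images.
- strip: Socket strip 96 (x) x 376 (y) x 40 mm high, fixed. Origin: centre of its underside; z up. A steel conduit leaves its +y end. Five units on top, 70 mm apart: main switch at y = 140 mm, outlets at 70, 0, -70, -140 in any order. Each has a black rocker 28 mm (x) by 20 mm (y) centred at x = -26 mm (robot's side), pivoting on an axis along y 42 mm above the bench, and a socket at x = +22 mm.
- charger_switch (a joint): rocker switch of the charger's outlet, in rad: 0 = off (near half, the one with the white dot, stands up), 0.4 = on (near half pressed down). It snaps over-centre: about 3 N on the outer end of the half that stands up turns it; past the middle (0.2) it goes on by itself, and it stays where it is.
- main_switch (a joint): rocker switch of the whole strip (main), in rad: 0 = off (near half, the one with the white dot, stands up), 0.4 = on (near half pressed down). Same kind and force as the outlet switches.
- charger_switch_dot (a point): The white dot (4 mm) on the charger's rocker, on the upper face of the near half, towards the robot side (-x of the strip) of the rocker's pivot: 8 mm from it and 52 mm above the bench when off, 11.5 mm and 48 mm when on (moves with the rocker). Press here or a few mm further out, straight down: 6 N is ample.
- main_switch_dot (a point): The same dot on the main rocker: 52 mm above the bench when off, 48 mm when on.
- charger_outlet: The unit (cover plate 92 x 67 mm, 2 mm thick, with socket and rocker) that the charger is plugged into. Origin: centre of the plate's underside, 40 mm above the bench; axes parallel to the strip's.
- main_unit: The main-switch unit at the conduit end: same plate and rocker, and in place of the socket a round breaker reset 22 mm across, 13 mm high. Origin: centre of the plate's underside, 40 mm above the bench; axes parallel to the strip's.
- charger: Battery charger plugged in behind its rocker: flat black block 50 (x) x 62 (y) x 31 mm high with two AA cells lying side by side in its open top. Origin: centre of its underside on the socket face, 44 mm above the bench; top at 75 mm. Its front face is 23 mm behind the rocker's middle.
- usb_outlet: Unit with a plain white USB adapter cube (40 x 40 x 46 mm high, top 90 mm above the bench). Same plate and rocker; origin: centre of the plate's underside. Leave alone.
- timer_outlet: Unit with a white plug-in timer (50 x 56 mm, round 48 mm dial on top, 41 mm high, top 85 mm above the bench). Same plate and rocker; origin: centre of the plate's underside. Leave alone.
- spare_outlet: Unit whose socket is empty. Same plate and rocker; origin: centre of the plate's underside. Leave alone.
- usb_switch (a joint): rocker switch of the USB adapter's outlet, in rad: 0 = off (near half, the one with the white dot, stands up), 0.4 = on (near half pressed down). Starts on; leave it.
- timer_switch (a joint): rocker switch of the timer's outlet, in rad: 0 = off (near half, the one with the white dot, stands up), 0.4 = on (near half pressed down). Starts on; leave it.
- spare_switch (a joint): rocker switch of the empty outlet, in rad: 0 = off (near half, the one with the white dot, stands up), 0.4 = on (near half pressed down). Starts off; leave it.
- tape_measure: Loose yellow tape measure standing on the robot's side of the strip, 66 x 34 x 65 mm high; origin: centre of its underside.
- screwdriver: Loose screwdriver lying on the robot's side of the strip, about 200 mm long (its x, tip at +x), 26 mm high; origin: under its middle.
- screw_jar: Loose glass jar with a steel cap behind the strip, 66 mm across, 85 mm high; origin: centre of its underside.
- funnel: Loose white plastic funnel standing mouth down behind the strip, 94 mm across, 105 mm high; origin: centre of its underside.
Not all that is in view belongs to the job. Leave any blue or orange look-alike of the funnel alone.

How it is judged:
By the outcome, as a careful person would: the job done as asked, in the order asked, and still so for the second after the job is handed in, with the robot touching nothing.
It also fails if it takes over 38 s, if anything falls off the work surface, if the arm or the gripper's body presses on something with over 40 N, if the wrist force passes 120 N, or if a joint passes its speed limit or range.

## Robot

A 6-joint arm with a two-finger parallel gripper is mounted at the origin on the work surface. World frame = base frame: x ahead of the robot, y to its left, z up, the work surface at z = 0. Lengths are in m, angles in rad, forces in N, time in s.
With the tool pointing down it reaches from about 0.3 to 0.875 m from the base axis. Payload 6.4 kg.
Tool frame: the origin (TCP) lies between the finger pads; the fingertips stand ctrl.tip_extent ahead of it and the grasp point (between the pads) is the TCP (ctrl.tip_extent is the distance from the TCP to the fingertips, in m); z points along the fingers, y is the line along which they close (so a half turn about z gives the same grasp; the last joint's range is limited). The gripper opens to 85 mm and grips with 20 to 120 N. Pads are 22 mm wide; open, the fingers measure 114 mm over their backs; the gripper's body (76 mm by 85 mm) begins 54 mm behind the grasp point. The pads swing forward as they close: fully open they stand 13 mm farther back than shut.
Start: joints at [0.918, 0.181, 1.607, -0, 1.354, -0.206], TCP at [0.248, 0.519, 0.25] pointing down, gripper open.
Joint ranges: [-2.99, 2.99], [-0.89, 2.07], [0.3, 2.58], [-1.14, 4.28], [0, 2.63], [-3.12, 3.12]. Speed limits (rad/s): [2.57, 2.57, 3.01, 3.14, 3.14, 3.14].

## Interface

Orientations are given as a unit quaternion [w, x, y, z].
In Python, from bench import ctrl gives the robot as it stands.
- The arm moves only by the tool send_rows, never from a script. Its arguments are lists of equal length, an entry for each row: "dr": the turn, a rotation vector about the tool's x, y, z in units of 6 degrees (1.0 is 6 degrees), a list of three; "xyz": the shift along the tool's x, y, z in cm, a list of three; "jaw": the opening in per cent of the stroke, from 0 (shut) to 100 (fully open). In form: {"dr": [[wx, wy, wz], ...], "xyz": [[dx, dy, dz], ...], "jaw": [jaw, ...]}. A call has exactly 8 rows; each row is the pose to reach, as a shift and turn from the pose commanded when the call began, along the tool's axes at that moment; what a row does not reach only later rows make up. A row lasts 1/8 s, in which the tool goes at most 62.5 mm and 10.7 degrees, less where a joint would pass 70% of its speed; a pose out of reach is approached as far as the arm can. A call with a gripper value outside its range is refused whole. The fingers move at their own pace and stop on an object; the grip force is fixed at half the most. Time passes only in rows, so rows that repeat a pose let the fingers close, or fill a call up. It gives the time, the measured TCP pose, the force, the opening and the grip force at its end, in the units of the state.
- ctrl.get_obs(): the state, without advancing time (a new reading comes with each control period).
- ctrl.camera(name): name is "scene" or "top" or "wrist"; returns the picture (480x640x3 uint8, red, green, blue); there is no depth.
- ctrl.calibration(name): a dict with "camera_matrix" (3x3 intrinsics, pixels), "world_from_camera" (4x4, takes a point from camera to world coordinates). Camera axes: x right, y up, looking along -z (the intrinsics and any distortion apply to the point x, -y, -z); pixel columns grow to the right and rows downward; lengths in m; the calibration is good to about 2 mm. A picture is of the moment at which its call begins: read the wrist's pose just before it. calibration takes no time and is no camera call; for the wrist camera it gives the pose at the moment of the call.
- ctrl.hand_in(): hands the job in; it is judged then, once.
The state is a dict: "time_s": time; "q": joint angles; "dq": joint speeds; "joint_efforts": joint torques, N m; "eef_pos": TCP position; "eef_rot": TCP orientation; "wrist_force": force on the tool from outside, world axes, zero at the start; "torque": the same for the moment, N m; "opening": opening from 0.0 (shut) to 1.0 (fully open); "grasp_force": force on a finger pad.
Only numpy, scipy, OpenCV 4.12 (cv2) and the standard library are available. Lean on these libraries where they do the work, as an engineer would, in place of code of your own. Each camera call takes 0.05 s, during which the arm holds its last target. There are 200 camera calls.

## Working session

There is one attempt and no reset: what is moved stays moved. The work goes in short steps, Python scripts to look and compute and a tool call to move; the robot and the scene stay as the last step left them, time stands still between calls to the robot, and variables do not carry over. Pictures are saved under pics/ and viewed, at most 10 in all, crops included, and the job is handed in when it is done.

Besides the shell and the picture viewer there is one more tool, called after "Request:" as name(argument=value, ...), one argument or row to a line, values as JSON. send_rows: Moves the arm, as the interface text tells. Its arguments: {"type":"object","properties":{"dr":{"type":"array","items":{"type":"array","items":{"type":"number"}}},"xyz":{"type":"array","items":{"type":"array","items":{"type":"number"}}},"jaw":{"type":"array","items":{"type":"number"}}},"required":["dr","xyz","jaw"]}

```bash
mkdir -p pics && python3 - <<'E'
from bench import ctrl
import cv2,numpy as np
o=ctrl.get_obs();print(o['time_s'],o['eef_pos'],o['eef_rot'],o['opening'],ctrl.tip_extent)
for n in('scene','top'):
    im=ctrl.camera(n);cv2.imwrite(f'pics/{n}0.png',im[:,:,::-1])
    c=ctrl.calibration(n);print(n,c['camera_matrix'],np.round(c['world_from_camera'],4),[k for k in c])
E
```

```text
0.0 [0.2480995  0.51812828 0.24937443] [-3.72306320e-04  2.21551320e-01  9.75148303e-01 -8.13029418e-04] 0.9961807081854424 0.019
scene [[611.76328387   0.         330.17771356]
 [  0.         611.76328387 244.63140952]
 [  0.           0.           1.        ]] [[ 0.6173 -0.5481  0.5644  1.3126]
 [ 0.7865  0.4107 -0.4613 -0.6902]
 [ 0.0211  0.7286  0.6846  0.9327]
 [ 0.      0.      0.      1.    ]] ['camera_matrix', 'world_from_camera']
top [[519.732661     0.         333.28798095]
 [  0.         519.732661   237.88639511]
 [  0.           0.           1.        ]] [[ 0.0077  0.9891 -0.1469  0.4909]
 [-0.9995  0.0122  0.0294 -0.0804]
 [ 0.0309  0.1466  0.9887  1.0187]
 [ 0.      0.      0.      1.    ]] ['camera_matrix', 'world_from_camera']
```

View pics/top0.png

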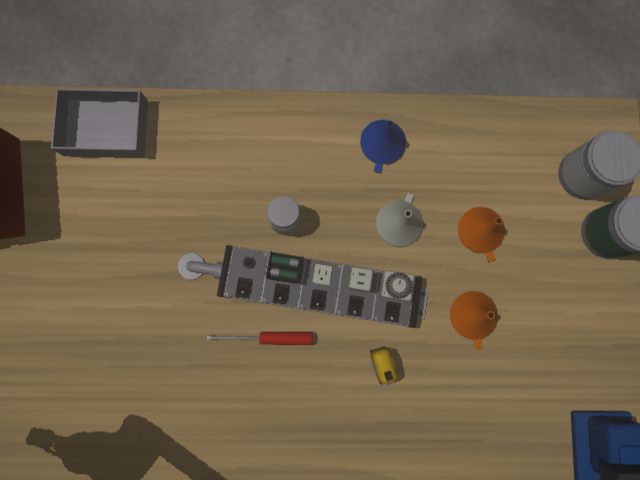

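View pics/scene0.png

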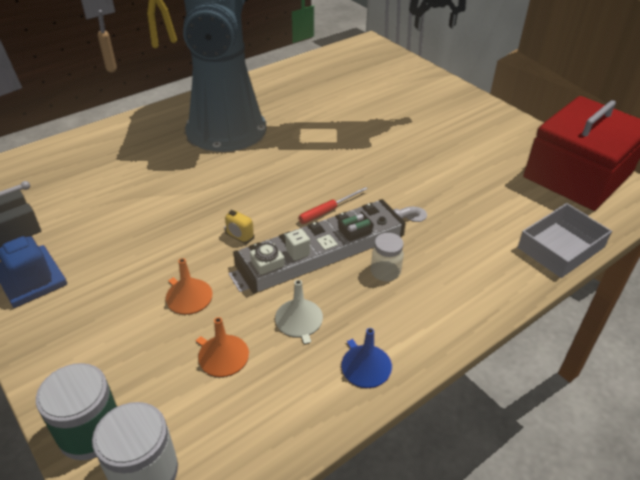

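Top view: the conduit leaves the strip's left (+y) end. The rockers are at about (245,288), (281,294), (318,300), (355,307) and (393,312). The round breaker reset is at (249,262) and a black block with two cells is at (286,267). I'll confirm with an enlarged crop.

```bash
cat > h.py <<'E'
from bench import ctrl
import cv2,numpy as np
def ray(n,p,z,c=None):
    c=c or ctrl.calibration(n);K=c['camera_matrix'];T=c['world_from_camera']
    d=np.linalg.solve(K,[p[0],p[1],1.]);d=T[:3,:3]@(d*[1,-1,-1])
    o=T[:3,3];return o+d*(z-o[2])/d[2]
def proj(n,X,c=None):
    c=c or ctrl.calibration(n);K=c['camera_matrix'];T=c['world_from_camera']
    v=T[:3,:3].T@(np.asarray(X)-T[:3,3]);v=K@(v*[1,-1,-1]);return v[:2]/v[2]
E
python3 - <<'E'
from h import *
im=cv2.imread('pics/top0.png')
cr=im[235:335,205:435]
big=cv2.resize(cr,None,fx=3.4,fy=3.4,interpolation=cv2.INTER_CUBIC)
big=cv2.convertScaleAbs(big,alpha=1.6)
cv2.imwrite('pics/crop_top.png',big)
g=cv2.cvtColor(im,cv2.COLOR_BGR2GRAY)
for t in (35,45):
    n,l,s,c=cv2.connectedComponentsWithStats((g[235:335,205:435]<t).astype('uint8'))
    for i in range(1,n):
        if s[i,4]>40:
            p=c[i]+[205,235];print(t,s[i],p,ray('top',p,.045).round(4))
E
```

```text
45 [18 15  8 40 49] [226.44897959 268.87755102] [0.5746 0.0897 0.045 ]
45 [ 62  18  31  30 129] [276.91472868 272.79844961] [ 0.5683 -0.0044  0.045 ]
45 [83 21 16 27 92] [298.32608696 266.43478261] [ 0.5806 -0.0441  0.045 ]
45 [207  42   9  50 173] [415.76300578 298.70520231] [ 0.5224 -0.2647  0.045 ]
45 [32 44 15 17 95] [243.46315789 289.14736842] [0.5372 0.0569 0.045 ]
45 [ 69  50  15  18 131] [280.83969466 294.27480916] [ 0.5284 -0.0126  0.045 ]
45 [106  58  14  15 110] [318.04545455 301.12727273] [ 0.5163 -0.0819  0.045 ]
45 [144  62  14  16 117] [355.75213675 303.61538462] [ 0.5123 -0.1521  0.045 ]
45 [181  68  14  19 140] [392.63571429 310.43571429] [ 0.5003 -0.221   0.045 ]
```

View pics/crop_top.png

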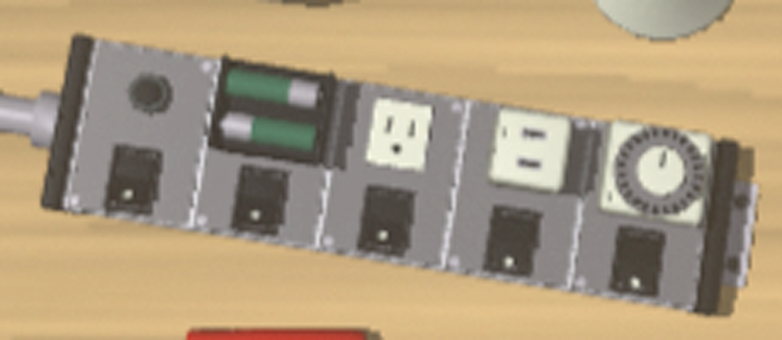

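The crop settles it. The leftmost unit, with the round breaker reset next to the conduit, is the main: dot at about (242,291). The second unit, with the two green cells, is the charger: dot at about (280,298). The third is the empty spare, which is off and must be left alone. The fourth is the USB adapter and the fifth the timer. Next I'll measure the dots.

```bash
python3 - <<'E'
from h import *
im=cv2.imread('pics/top0.png');g=cv2.cvtColor(im,cv2.COLOR_BGR2GRAY).astype(float)
P=[]
for u,v,z in((242.4,291.5,.052),(280,297.6,.052),(317.6,304.1,.052),(354.5,311.5,.048),(391.5,318,.048)):
    u0,v0=round(u)-4,round(v)-4;w=g[v0:v0+9,u0:u0+9].copy();m=np.unravel_index(w[2:7,2:7].argmax(),(5,5));
    r,c=v0+2+m[0],u0+2+m[1];k=np.clip(g[r-1:r+2,c-1:c+2]-45,0,None)
    yy,xx=np.mgrid[r-1:r+2,c-1:c+2];p=np.array([(k*xx).sum(),(k*yy).sum()])/k.sum()
    X=ray('top',p,z);P.append(X);print(p.round(1),g[r,c],X.round(4))
P=np.array(P);d=P[0]-P[2];print('yaw',np.degrees(np.arctan2(-d[0],d[1])),np.linalg.norm(np.diff(P[:,:2],axis=0),axis=1))
a=np.arctan2(-d[0],d[1]);ex=np.array([np.cos(a),np.sin(a),0])
o=ctrl.get_obs()
from scipy.spatial.transform import Rotation as R
q=o['eef_rot'];Rm=R.from_quat([q[1],q[2],q[3],q[0]]).as_matrix()
for i in(0,1):
    t=P[i]-ex*.005;t[2]=.085+.019
    print('target',t.round(4),'shift cm',(Rm.T@(t-o['eef_pos'])*100).round(2))
print('tool y ang',np.degrees(np.arctan2(Rm[1,1],Rm[0,1])),'strip y ang',90+np.degrees(a))
E
```

```text
[242.1 291.7] 112.0 [0.5321 0.0582 0.052 ]
[279.7 297.8] 113.0 [ 0.5217 -0.0112  0.052 ]
[317.1 303.8] 121.0 [ 0.5112 -0.0803  0.052 ]
[354.1 311.3] 127.0 [ 0.4981 -0.149   0.048 ]
[391.7 317.9] 131.0 [ 0.4865 -0.2186  0.048 ]
yaw -8.569350139249325 [0.07017571 0.06984974 0.06995574 0.0706032 ]
target [0.5272 0.0589 0.104 ] shift cm [-45.01 -29.34  14.58]
target [ 0.5167 -0.0104  0.104 ] shift cm [-47.07 -36.05  14.59]
tool y ang 64.40123457692624 strip y ang 81.43064986075068
```

Request:
send_rows(
  dr=[
    [0, 0, -0.4],
    [0, 0, -0.8],
    [0, 0, -1.2],
    [0, 0, -1.6],
    [0, 0, -2.0],
    [0, 0, -2.4],
    [0, 0, -2.84],
    [0, 0, -2.84],
  ],
  xyz=[
    [-4, -2.6, 1],
    [-9, -5.9, 2],
    [-14, -9.1, 3],
    [-19, -12.4, 4],
    [-24, -15.6, 5],
    [-29, -18.9, 6],
    [-34, -22.2, 7],
    [-39, -25.4, 8],
  ],
  jaw=[0, 0, 0, 0, 0, 0, 0, 0],
)

```text
time_s: 1.1
eef_pos: [0.4909, 0.1192, 0.1698]
eef_rot: [-0.0, 0.074, 0.997, 0.0]
wrist_force: [0.7, -0.2, -0.2]
opening: 0.0
grasp_force: 0.0
```

```bash
cat > st.py <<'E'
from h import *
from scipy.spatial.transform import Rotation as R
import sys
o=ctrl.get_obs();q=o['eef_rot'];Rm=R.from_quat([q[1],q[2],q[3],q[0]]).as_matrix()
print(o['time_s'],o['eef_pos'].round(4),'yangle',np.degrees(np.arctan2(Rm[1,1],Rm[0,1])).round(2),'z',Rm[:,2].round(3),'F',np.round(o['wrist_force'],1),o['opening'].round(2))
for t in([.5272,.0589,.085],[.5167,-.0104,.085]):print((Rm.T@(np.array(t)-o['eef_pos'])*100).round(2))
E
python3 st.py
```

```text
Traceback (most recent call last):
  File "st.py", line 5, in <module>
    print(o['time_s'],o['eef_pos'].round(4),'yangle',np.degrees(np.arctan2(Rm[1,1],Rm[0,1])).round(2),'z',Rm[:,2].round(3),'F',np.round(o['wrist_force'],1),o['opening'].round(2))
                                                                                                                                                            ^^^^^^^^^^^^^^^^^^
AttributeError: 'float' object has no attribute 'round'
```

```bash
sed -i "s/,o\['opening'\].round(2)//" st.py && python3 st.py && python3 - <<'E'
from h import *
c=ctrl.calibration('wrist');im=ctrl.camera('wrist');cv2.imwrite('pics/w1.png',im[:,:,::-1])
for X in([.5321,.0582,.052],[.5217,-.0112,.052]):print(proj('wrist',X,c))
E
```

```text
1.1 [0.4909 0.1192 0.1698] yangle 81.46 z [-0.  0. -1.] F [ 0.7 -0.2 -0.2]
[-4.48 -5.42  8.48]
[ -4.47 -12.43   8.48]
[240.74852725 312.55771891]
[131.25177124 312.6797416 ]
```

View pics/w1.png

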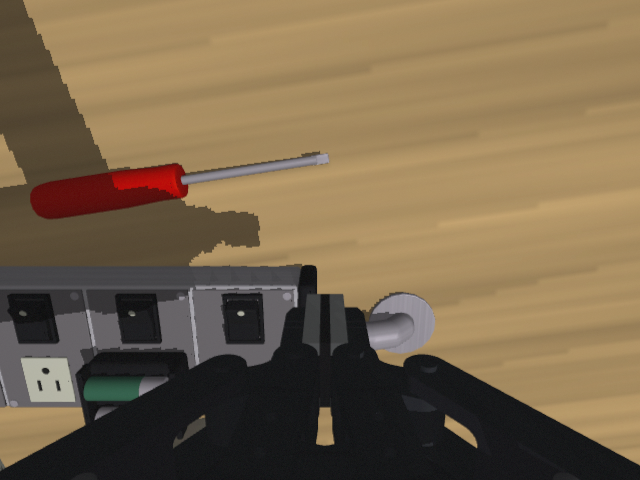

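The wrist view shows the main dot at (241,314) and the charger dot at (131,314), within about 1 mm of where the top-view measurement predicts. I'll move above the main rocker, then press.

Request:
send_rows(
  dr=[
    [0, 0, 0],
    [0, 0, 0],
    [0, 0, 0],
    [0, 0, 0],
    [0, 0, 0],
    [0, 0, 0],
    [0, 0, 0],
    [0, 0, 0],
  ],
  xyz=[
    [-2.3, -2.7, 1],
    [-4.5, -5.4, 2],
    [-4.5, -5.4, 4],
    [-4.5, -5.4, 6],
    [-4.5, -5.4, 7.5],
    [-4.5, -5.4, 8.2],
    [-4.5, -5.4, 8.6],
    [-4.5, -5.4, 8.6],
  ],
  jaw=[0, 0, 0, 0, 0, 0, 0, 0],
)

```text
time_s: 2.15
eef_pos: [0.5271, 0.061, 0.0845]
eef_rot: [0.0, 0.075, 0.997, -0.0]
wrist_force: [0.3, 0.0, -0.6]
opening: 0.0
grasp_force: 0.0
```

```bash
python3 st.py
```

```text
2.15 [0.5271 0.061  0.0845] yangle 81.45 z [ 0. -0. -1.] F [ 0.3  0.  -0.6]
[-0.05 -0.2  -0.05]
[-0.04 -7.21 -0.05]
```

Request:
send_rows(
  dr=[
    [0, 0, 0],
    [0, 0, 0],
    [0, 0, 0],
    [0, 0, 0],
    [0, 0, 0],
    [0, 0, 0],
    [0, 0, 0],
    [0, 0, 0],
  ],
  xyz=[
    [0, -0.2, 0.4],
    [0, -0.2, 0.8],
    [0, -0.2, 1.0],
    [0, -0.2, 1.2],
    [0, -0.2, 1.3],
    [0, -0.2, 1.4],
    [0, -0.2, 1.5],
    [0, -0.2, 1.6],
  ],
  jaw=[0, 0, 0, 0, 0, 0, 0, 0],
)

```text
time_s: 3.15
eef_pos: [0.5268, 0.0589, 0.0682]
eef_rot: [0.0, 0.075, 0.997, -0.0]
wrist_force: [-0.2, -0.2, 0.3]
opening: 0.005
grasp_force: 0.0
```

```bash
python3 st.py
```

```text
3.15 [0.5268 0.0589 0.0682] yangle 81.44 z [ 0.001 -0.    -1.   ] F [-0.2 -0.2  0.3]
[-0.04  0.01 -1.68]
[-0.03 -7.   -1.68]
```

Request:
send_rows(
  dr=[
    [0, 0, 0],
    [0, 0, 0],
    [0, 0, 0],
    [0, 0, 0],
    [0, 0, 0],
    [0, 0, 0],
    [0, 0, 0],
    [0, 0, 0],
  ],
  xyz=[
    [0, 0, 0.05],
    [0, 0, 0.1],
    [0, 0, 0.1],
    [0, 0, 0.15],
    [0, 0, 0.15],
    [0, 0, 0.2],
    [0, 0, 0.2],
    [0, 0, 0.2],
  ],
  jaw=[0, 0, 0, 0, 0, 0, 0, 0],
)

```text
time_s: 4.15
eef_pos: [0.5267, 0.0589, 0.067]
eef_rot: [0.0, 0.075, 0.997, -0.0]
wrist_force: [-3.5, -0.8, 7.2]
opening: 0.005
grasp_force: 4.1
```

The tip is at 48 mm with 7 N on it, which matches the on stop. I'll lift, move over to the charger rocker and check the main in the wrist view.

Request:
send_rows(
  dr=[
    [0, 0, 0],
    [0, 0, 0],
    [0, 0, 0],
    [0, 0, 0],
    [0, 0, 0],
    [0, 0, 0],
    [0, 0, 0],
    [0, 0, 0],
  ],
  xyz=[
    [0, 0, -1],
    [0, 0, -3],
    [0, 0, -5],
    [0, -2, -5],
    [0, -4.5, -5],
    [0, -7, -5],
    [0, -7, -4],
    [0, -7, -4],
  ],
  jaw=[0, 0, 0, 0, 0, 0, 0, 0],
)

```text
time_s: 5.15
eef_pos: [0.5154, -0.0097, 0.1054]
eef_rot: [-0.001, 0.075, 0.997, 0.0]
wrist_force: [-0.2, -0.6, -0.5]
opening: -0.001
grasp_force: 0.0
```

```bash
python3 st.py && python3 - <<'E'
from h import *
im=ctrl.camera('wrist');cv2.imwrite('pics/w2.png',im[:,:,::-1])
im=ctrl.camera('top')[235:335,205:435,::-1]
cv2.imwrite('pics/t2.png',cv2.convertScaleAbs(cv2.resize(im,None,fx=3.4,fy=3.4,interpolation=cv2.INTER_CUBIC),alpha=1.6))
E
```

```text
5.15 [ 0.5154 -0.0097  0.1054] yangle 81.41 z [-0.002  0.001 -1.   ] F [-0.2 -0.6 -0.5]
[-0.14  6.96  2.04]
[-0.14 -0.05  2.03]
```

View pics/w2.png

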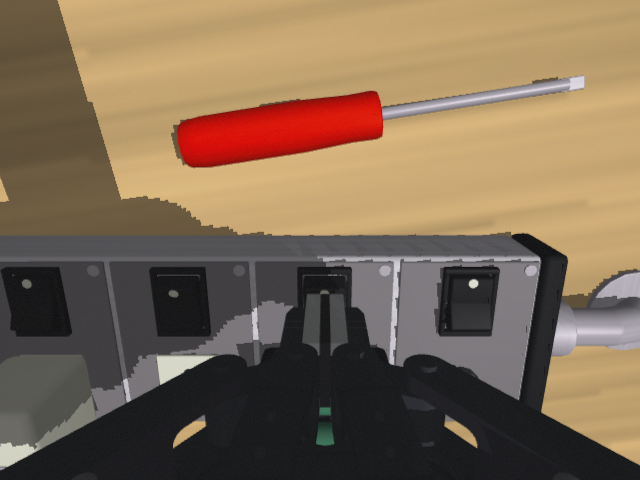

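In the wrist view the main dot at (473,284) is level with the USB dot, which is on, at (26,284). The spare dot, which is off, sits at (173,294), so the main is on. Next I'll press the charger rocker.

Request:
send_rows(
  dr=[
    [0, 0, 0],
    [0, 0, 0],
    [0, 0, 0],
    [0, 0, 0],
    [0, 0, 0],
    [0, 0, 0],
    [0, 0, 0],
    [0, 0, 0],
  ],
  xyz=[
    [0, 0, 1],
    [0, 0, 2],
    [0, 0, 2.5],
    [0, 0, 2.8],
    [0, 0, 3.0],
    [0, 0, 3.2],
    [0, 0, 3.4],
    [0, 0, 3.6],
  ],
  jaw=[0, 0, 0, 0, 0, 0, 0, 0],
)

```text
time_s: 6.25
eef_pos: [0.5156, -0.0102, 0.0704]
eef_rot: [-0.001, 0.075, 0.997, 0.0]
wrist_force: [-4.9, -0.1, 5.2]
opening: -0.002
grasp_force: 2.4
```

Request:
send_rows(
  dr=[
    [0, 0, 0],
    [0, 0, 0],
    [0, 0, 0],
    [0, 0, 0],
    [0, 0, 0],
    [0, 0, 0],
    [0, 0, 0],
    [0, 0, 0],
  ],
  xyz=[
    [0, 0, 0.1],
    [0, 0, 0.15],
    [0, 0, 0.2],
    [0, 0, 0.25],
    [0, 0, 0.3],
    [0, 0, 0.35],
    [0, 0, 0.35],
    [0, 0, 0.35],
  ],
  jaw=[0, 0, 0, 0, 0, 0, 0, 0],
)

```text
time_s: 7.25
eef_pos: [0.5162, -0.0103, 0.067]
eef_rot: [0.0, 0.075, 0.997, -0.0]
wrist_force: [-2.5, -0.7, 4.4]
opening: 0.001
grasp_force: 2.4
```

Request:
send_rows(
  dr=[
    [0, 0, 0],
    [0, 0, 0],
    [0, 0, 0],
    [0, 0, 0],
    [0, 0, 0],
    [0, 0, 0],
    [0, 0, 0],
    [0, 0, 0],
  ],
  xyz=[
    [0, 0, -1],
    [0, 0, -4],
    [0, 0, -8],
    [2, 0, -12],
    [5, 0, -12],
    [8, 0, -12],
    [8, 0, -12],
    [8, 0, -12],
  ],
  jaw=[0, 0, 0, 0, 0, 0, 0, 0],
)

```text
time_s: 8.25
eef_pos: [0.4379, 0.0013, 0.1874]
eef_rot: [0.001, 0.075, 0.997, -0.0]
wrist_force: [-0.3, -0.4, 1.0]
opening: 0.004
grasp_force: 0.0
```

```bash
python3 st.py && python3 - <<'E'
from h import *
im=ctrl.camera('wrist');cv2.imwrite('pics/w3.png',im[:,:,::-1])
E
```

```text
8.25 [0.4379 0.0013 0.1874] yangle 81.43 z [ 0.002 -0.    -1.   ] F [-0.3 -0.4  1. ]
[-7.96  7.02 10.26]
[-7.950e+00  1.000e-02  1.026e+01]
```

View pics/w3.png

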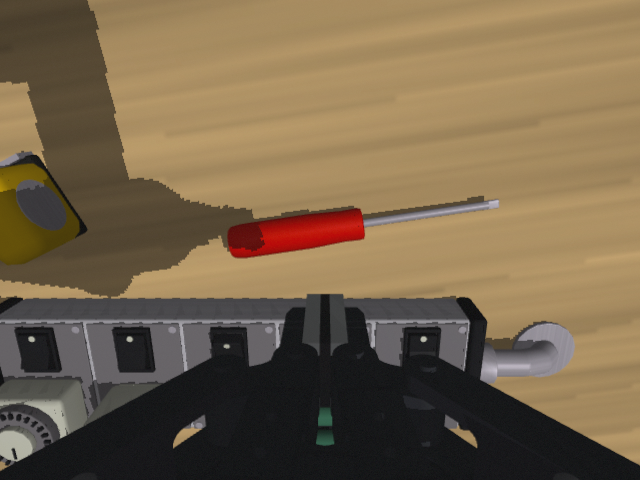

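The spare dot (226,346) is still off, and the main (423,339), USB and timer dots are on. The fingers hide the charger rocker, so I'll step aside to see it.

Request:
send_rows(
  dr=[
    [0, 0, 0],
    [0, 0, 0],
    [0, 0, 0],
    [0, 0, 0],
    [0, 0, 0],
    [0, 0, 0],
    [0, 0, 0],
    [0, 0, 0],
  ],
  xyz=[
    [0, 2, -1],
    [0, 5, -2],
    [0, 8, -2],
    [0, 11, -2],
    [0, 14, -2],
    [0, 15, -2],
    [0, 15, -2],
    [0, 15, -2],
  ],
  jaw=[0, 0, 0, 0, 0, 0, 0, 0],
)

```text
time_s: 9.3
eef_pos: [0.4595, 0.1492, 0.2066]
eef_rot: [-0.0, 0.075, 0.997, -0.0]
wrist_force: [0.5, -0.5, -0.2]
opening: 0.001
grasp_force: 0.0
```

```bash
python3 st.py && python3 - <<'E'
from h import *
im=ctrl.camera('wrist');cv2.imwrite('pics/w4.png',im[:,:,::-1])
E
```

```text
9.3 [0.4595 0.1492 0.2066] yangle 81.41 z [-0. -0. -1.] F [ 0.5 -0.5 -0.2]
[-8.05 -7.91 12.17]
[ -8.05 -14.92  12.17]
```

View pics/w4.png

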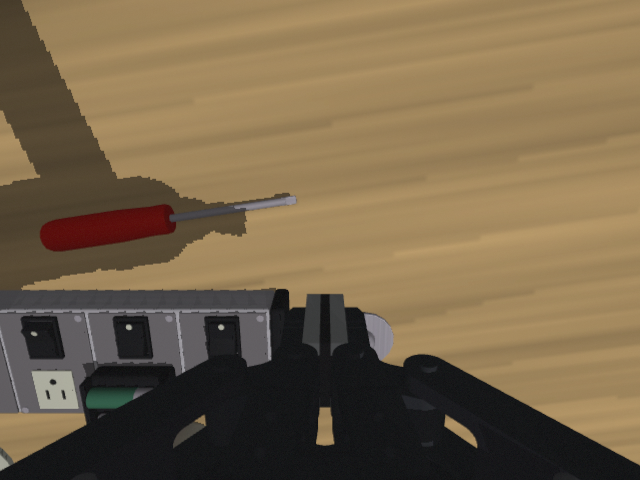

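The charger dot at (129,327) is level with the main dot at (221,327), so both are on. The spare dot at (34,334) is still off, and the hand is clear.

```bash
python3 -c "
from bench import ctrl
print(ctrl.hand_in())"
```

```text
the job is handed in; nothing more can be done
None
```

The main switch and the charger's outlet switch are both on, the other switches are unchanged, the hand is clear, and the job was handed in at about 9.4 s.

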